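Eject a piston from the bench fixture

TASK

With the screwdriver, give the fixture's slotted lock screw its quarter turn clockwise to free the ejector, then push the ejector's thumb tab fully home, without forcing it, so that the piston comes out past its rollers, and let the ejector spring back. Touch the piston with nothing but the ejector, and leave it standing in the out-lane. Put the screwdriver back upright in its stand and leave everything else on the bench in place.

Things in the scene. Friction and masses are not known exactly. Their poses are not given: they have to be found in the camera images.
- fixture: Bolted-down steel plate 300 x 140 mm, top at 12 mm, carrying the ejector. Origin at bench level on the channel's centre line; x: the way the ejector and piston travel, y: towards the lock screw, z up. Plate spans x -165..135, y -52..88. Channel 47 mm wide, rails up to z 32. Piston starts at x 20, held by two spring rollers at x 36; out-lane from x 43 to an end wall at x 125.
- ejector (a joint): Travel of the ejector slide along fixture x, m: 0 = sprung back, 0.055 = fully home at its stop. Spring 3.5 N at 0 to 9 N at 0.055; the rollers add up to 8 N on the way. It meets the piston after 10 mm; while the screw is locked a bar under its head stops the slide at 10 to 17 mm. The piston passes the rollers with a pop and is out only at full travel.
- tab (a point): Upright thumb tab of the ejector slide: steel plate 34 mm wide (fixture y), 8 mm thick (x), from z 40 to 80 mm. The point is the middle of its rear face, the one to push towards fixture +x (z 60; fixture x -110, y 0 when sprung back); it moves with the slide. Behind it the plate is clear for 55 mm.
- lock_screw (a joint): Turn of the lock screw, rad: 0 = locked (slot across the ejector's travel), 1.571 = unlocked (slot along the travel), stops at both ends; grows clockwise seen from above. Starts between 0 and 0.1. Friction 0.06 N m.
- screw_place (a point): Nominal place of the lock screw on the fixture (x -30, y 60 mm), at head height, 46 mm above the bench; axes as the fixture's. The screw itself sits up to 3 mm to either side of it along fixture x, other each time: see or feel for its slot. Round head 35 mm across, axis upright, slot in its middle 4.5 mm wide, 28 mm long, 8 mm deep, closed at its ends by the rim.
- driver_grip (a point): Flat screwdriver, 146 mm, 120 g, standing blade down in its stand. The point is the centre of its handle (30 mm along x, 26 along y, 72 tall, flat faces), 104 mm above the blade's end; z up the shank. Blade 14 mm wide along x, 2.5 thick along y, 22 long; shank 8 mm; a 34 mm round collar 62 to 68 mm above the blade's end rests on the stand.
- driver_tip (a point): Middle of the screwdriver blade's end (axes as the handle's); 8 mm above the bench when it stands in its stand.
- stand: Fixed wooden block 70 x 70 mm, top 70 mm above the bench, with a 20 mm square vertical hole in the middle (mouth chamfered 3 mm) down to 4 mm above the bench, in which the screwdriver stands; origin under the centre at bench level, z up, sides along x and y.
- piston_center (a point): Aluminium piston, 44 mm diameter, 40 mm high, 70 to 140 g, upright; the point is its centre, 20 mm above its foot.
- piston: The piston; origin at the centre of its foot.
- driver: The screwdriver; origin at the middle of the blade's end.
- jar: Bystander: jar 64 mm across, 110 mm tall; origin under its centre.
- drum: Bystander: clutch drum 72 mm across, 34 mm high; origin under its centre.
- wrench: Bystander: wrench 170 mm long lying flat; origin under its middle.
- bearing: Bystander: bearing ring 52 mm across, 14 mm high; origin under its centre.
- plug: Bystander: spark plug 68 mm tall standing up; origin under its centre.
- oil: Bystander: oil bottle 72 mm across, 190 mm tall; origin under its centre.
Not all that is in view belongs to the job. Several things have the shape of the stand; the one meant has the colours described above. There is more than one size of the driver; the job needs the larger.

How it is judged (in metres and radians):
On the way, in this order (a step that is already met when the one before it is completed fails the run):
1. the lock screw is turned its quarter turn (at least 77 degrees) with the screwdriver's blade in its slot (value of joint lock_screw above 1.35 rad and distance between driver_tip and screw_place below 0.016 m), for 0.2 s.
2. the ejector is pushed fully home (within 4 mm of its stop) (value of joint ejector above 0.051 m), for 0.1 s.
At the end, for the whole second after the job is handed in: Lock screw 77 deg or more from locked; ejector back within 6 mm; piston at rest on the plate in the out-lane (centre at fixture x 56 to 112 mm, y within 10, tilt under 8 deg); screwdriver at rest in its stand (within 20 mm of its middle, tilt under 11 deg, tip below 16 mm) (value of joint lock_screw above 1.35 rad and value of joint ejector below 0.006 m and x of piston_center in the frame of fixture between 0.056 and 0.112 m and y of piston_center in the frame of fixture between -0.01 and 0.01 m and height (world z) of piston_center between 0.026 and 0.038 m and angle between piston_center's own z axis and vertical below 0.15 rad and linear speed of each of piston, driver below 0.02 m/s and horizontal distance between driver_grip and stand below 0.02 m and angle between driver_grip's own z axis and vertical below 0.2 rad and height (world z) of driver_tip below 0.016 m); the robot touches nothing.
It fails at once if the piston is touched by the fingers or the screwdriver (contact force between any of the fingers, the arm, driver and piston above 0.5 N).
It fails at once if the lock screw is worked with the fingers instead of the screwdriver (contact force between the fingers and lock_screw above 3 N).
It fails at once if the ejector is forced with more than 40 N (contact force between any of the fingers, the arm, driver and ejector above 40 N).
It fails at once if a bystander is moved more than 30 mm or tipped (distance of any of jar, drum, wrench, bearing, plug, oil from where it was at the start of the episode above 0.03 m or angle between any of jar, plug, oil's own z axis and vertical above 0.5 rad).
It also fails if it takes over 72 s, if anything falls off the work surface, if the arm or the gripper's body presses on something with over 40 N, if the wrist force passes 120 N, or if a joint passes its speed limit or range.

ROBOT

A 7-joint arm with a two-finger parallel gripper is mounted at the origin on the work surface. World frame = base frame: x ahead of the robot, y to its left, z up, the work surface at z = 0. Lengths are in m, angles in degrees, forces in N, time in s.
With the tool pointing down it reaches from about 0.35 to 0.775 m from the base axis. Payload 3.1 kg.
Tool frame: the origin (TCP) lies on the centre line of the jaws, within the pads' length; the fingertips stand 17 mm ahead of it and the grasp point (between the pads) lies 2 mm behind it (robot.tip_reach is the distance from the TCP to the fingertips, in m); z points along the fingers, y is the line along which they close (so a half turn about z gives the same grasp; the last joint's range is limited). The gripper opens to 85 mm and grips with 20 to 120 N. Pads are 22 mm wide; open, the fingers measure 114 mm over their backs; the gripper's body (76 mm by 85 mm) begins 54 mm behind the grasp point. The pads swing forward as they close: fully open they stand 13 mm farther back than shut.
Start: joints at [65.105, 17.813, 0.802, 86.603, -0.252, 75.585, -1.558], TCP at [0.211, -0.508, 0.22] pointing down, gripper open.
Joint ranges: [-154.91, 154.91], [-16.99, 109.72], [-72.82, 74.43], [7.12, 147.25], [-82.49, 262.49], [11.32, 116.49], [-174.64, 174.64]. Speed limits (degrees/s): [159.86, 159.86, 180, 180, 180, 180, 180].

INTERFACE

Orientations are given as [roll, pitch, yaw] about the fixed x, y, z axes, in that order (R = Rz(yaw) Ry(pitch) Rx(roll)).
In Python, from station import robot, fingers, vision, workorder, recognise gives the robot as it stands. Calls block until the motion is done:
- robot.move_to(position, orientation): joint-space move of the TCP to a pose.
- robot.line_to(position, orientation=None, velocity=0.15, f_stop=None): straight line of the TCP; orientation=None keeps the orientation; velocity is the mean speed in m/s. With f_stop (N) it stops when the force on the tool has changed by that much, and returns True; else False.
- robot.move_j(angles): joint-space move.
- fingers.gripper_to(opening, force=None): opening from 0.0 (shut) to 1.0 (fully open); force is the grip in N (None keeps the last); returns when the fingers have stopped.
- robot.pause(seconds).
- robot.inverse_kinematics(position, orientation): joint angles nearest the present ones, or None.
- vision.grab_frame(name): name is "scene" or "top" or "wrist"; returns the picture (384x512x3 uint8, red, green, blue); there is no depth.
- vision.calibration(name): a dict with "mtx" (3x3 intrinsics, pixels), "k1" (the pictures are not rectified: a ray, as slopes to the right and down, at radius r is drawn at 1 + k1 r^2 times it, then the intrinsics apply), "extrinsics" (4x4, takes a point from world to camera coordinates); the wrist camera has in their place "T_tool_cam" (4x4, takes a point from camera to tool coordinates, whose origin is the TCP and whose axes are the flange's). Camera axes: x right, y up, looking along -z (the intrinsics and any distortion apply to the point x, -y, -z); pixel columns grow to the right and rows downward; lengths in m; the calibration is good to about 2 mm. A picture is of the moment at which its call begins: read the wrist's pose just before it. calibration takes no time and is no camera call.
A pose or a line that the arm cannot do raises robot.PlanningError and nothing moves.
- workorder.close_job(): hands the job in; it is judged then, once.
Trained networks look in the newest picture that a camera, given by its name, has taken for a name from the list of things; names that differ only in an ending like _2 or _b are one class to them, and where a whole thing is asked for, a point or a joint stands for the part that bears it (a point fixed in the world has none). Each returns a list of dicts, best first, with "p" (0 to 1); they miss things now and then, are a little off and sometimes report something else, mostly with a low value. They report only what shows in the picture. A call takes as long as a camera call. They do not tell look-alikes from the thing itself.
- recognise(label, camera): "rect" ([centre column, centre row, width, height] in pixels, round what is visible of it).
Readings, each from a call of its own:
- robot.current_time_s(): time.
- robot.current_joint_positions(): joint angles.
- robot.current_dq(): joint speeds.
- robot.current_joint_torque(): joint torques, N m.
- robot.current_tool_pos(): TCP position.
- robot.current_eef_rot(): TCP orientation.
- robot.current_contact_force(): force on the tool from outside, world axes, zero at the start.
- robot.current_torque(): the same for the moment, N m.
- robot.current_finger_gap(): opening from 0.0 (shut) to 1.0 (fully open).
- robot.current_gripper_force(): force on a finger pad.
Only numpy, scipy, OpenCV 4.12 (cv2) and the standard library are available. Lean on these libraries where they do the work, as an engineer would, in place of code of your own. Each camera call takes 0.05 s, during which the arm holds its last target. There are 200 camera calls.

## Working session

There is one attempt and no reset: what is moved stays moved. The work goes in short steps, each a Python script; the robot and the scene stay as the last script left them, time stands still between calls to the robot, and variables do not carry over. Pictures are saved under pics/ and viewed, at most 10 in all, crops included, and the job is handed in when it is done.

```bash
mkdir -p pics; ls
cat > h.py <<'E'
import numpy as np, cv2
from station import robot, fingers, vision, workorder, recognise
def cam(name):
    c=vision.calibration(name); K=np.array(c["mtx"]); 
    if "extrinsics" in c: T=np.linalg.inv(np.array(c["extrinsics"]))
    else:
        from scipy.spatial.transform import Rotation as R
        W=np.eye(4); W[:3,:3]=R.from_euler('xyz',robot.current_eef_rot(),degrees=True).as_matrix(); W[:3,3]=robot.current_tool_pos()
        T=W@np.array(c["T_tool_cam"])
    return K,c["k1"],T
def ray(px,C):
    K,k1,T=C
    d=np.array([(px[0]-K[0,2])/K[0,0],(px[1]-K[1,2])/K[1,1]]); u=d.copy()
    for _ in range(20): u=d/(1+k1*(u@u))
    v=T[:3,:3]@np.array([u[0],-u[1],-1]); return T[:3,3],v/np.linalg.norm(v)
def onz(px,C,z):
    o,v=ray(px,C); return o+v*(z-o[2])/v[2]
def proj(P,C):
    K,k1,T=C; p=np.linalg.inv(T)@np.append(P,1); u=np.array([p[0],-p[1]])/-p[2]
    u=u*(1+k1*(u@u)); return np.array([K[0,0]*u[0]+K[0,2],K[1,1]*u[1]+K[1,2]])
def tri(pairs):
    A=np.zeros((3,3));b=np.zeros(3)
    for px,C in pairs:
        o,v=ray(px,C);M=np.eye(3)-np.outer(v,v);A+=M;b+=M@o
    return np.linalg.solve(A,b)
def grab(name,f=None):
    C=cam(name); im=vision.grab_frame(name)
    if f: cv2.imwrite('pics/'+f,im[:,:,::-1])
    return im,C
E
python3 - <<'E'
from h import *
for n in ("top","scene"):
    im,C=grab(n,n+"0.png"); print(n,C[2][:3].round(3).tolist(),C[0][0,0])
    for l in ["fixture","tab","lock_screw","driver","stand","piston","jar","drum","wrench","bearing","plug","oil"]:
        for r in recognise(l,n):
            if r["p"]>.3: print(l,round(r["p"],2),np.round(r["rect"]).tolist(), onz(r["rect"][:2],C,0.05).round(3).tolist())
ims=[cv2.imread(f'pics/{n}0.png') for n in("top","scene")]
E
```

```text
pics
top [[0.025, 0.984, -0.176, 0.346], [-1.0, 0.023, -0.015, 0.057], [-0.01, 0.177, 0.984, 1.247]] 469.86726699860225
fixture 0.9 [295.0, 200.0, 81.0, 120.0] [0.534, -0.029, 0.05]
tab 0.86 [305.0, 177.0, 43.0, 48.0] [0.594, -0.053, 0.05]
driver 0.72 [145.0, 203.0, 19.0, 20.0] [0.518, 0.359, 0.05]
stand 0.76 [150.0, 208.0, 38.0, 37.0] [0.503, 0.345, 0.05]
stand 0.76 [214.0, 189.0, 35.0, 40.0] [0.559, 0.182, 0.05]
stand 0.58 [95.0, 209.0, 46.0, 43.0] [0.498, 0.489, 0.05]
piston 0.5 [287.0, 207.0, 12.0, 18.0] [0.514, -0.008, 0.05]
jar 0.76 [411.0, 218.0, 32.0, 29.0] [0.495, -0.326, 0.05]
drum 0.89 [371.0, 128.0, 30.0, 25.0] [0.733, -0.228, 0.05]
drum 0.7 [409.0, 217.0, 30.0, 25.0] [0.496, -0.322, 0.05]
drum 0.41 [198.0, 279.0, 23.0, 20.0] [0.328, 0.212, 0.05]
wrench 0.87 [256.0, 121.0, 28.0, 57.0] [0.744, 0.078, 0.05]
wrench 0.65 [144.0, 205.0, 23.0, 18.0] [0.512, 0.362, 0.05]
bearing 0.63 [200.0, 277.0, 19.0, 23.0] [0.332, 0.208, 0.05]
oil 0.96 [116.0, 145.0, 38.0, 38.0] [0.672, 0.447, 0.05]
oil 0.53 [199.0, 276.0, 22.0, 19.0] [0.334, 0.21, 0.05]
scene [[0.349, -0.515, 0.783, 1.472],
[... 217 characters left out ...]
.56 [212.0, 216.0, 9.0, 8.0] [0.559, -0.077, 0.05]
driver 0.82 [332.0, 164.0, 8.0, 23.0] [0.417, 0.409, 0.05]
driver 0.53 [329.0, 213.0, 29.0, 14.0] [0.676, 0.254, 0.05]
stand 0.91 [294.0, 204.0, 34.0, 30.0] [0.595, 0.175, 0.05]
stand 0.67 [332.0, 186.0, 34.0, 30.0] [0.546, 0.336, 0.05]
stand 0.65 [364.0, 176.0, 33.0, 35.0] [0.531, 0.467, 0.05]
piston 0.65 [233.0, 207.0, 14.0, 12.0] [0.539, -0.007, 0.05]
drum 0.74 [173.0, 287.0, 27.0, 25.0] [0.796, -0.234, 0.05]
wrench 0.54 [287.0, 263.0, 14.0, 40.0] [0.823, 0.052, 0.05]
bearing 0.58 [224.0, 227.0, 33.0, 28.0] [0.623, -0.057, 0.05]
plug 0.5 [163.0, 190.0, 5.0, 13.0] [0.36, -0.194, 0.05]
oil 0.75 [381.0, 188.0, 28.0, 60.0] [0.615, 0.48, 0.05]
```

Run:
```python
import cv2
a=cv2.imread('pics/top0.png')[90:320,60:460]; cv2.imwrite('pics/topc.png',cv2.resize(a,(800,460),interpolation=3))
a=cv2.imread('pics/scene0.png')[120:320,130:400]; cv2.imwrite('pics/scenec.png',cv2.resize(a,(800,592),interpolation=3))
```

```text
(no output)
```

View pics/topc.png

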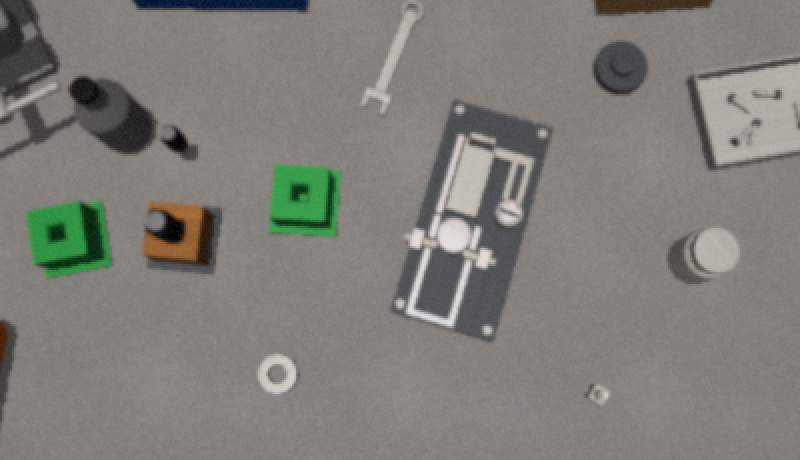

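View pics/scenec.png

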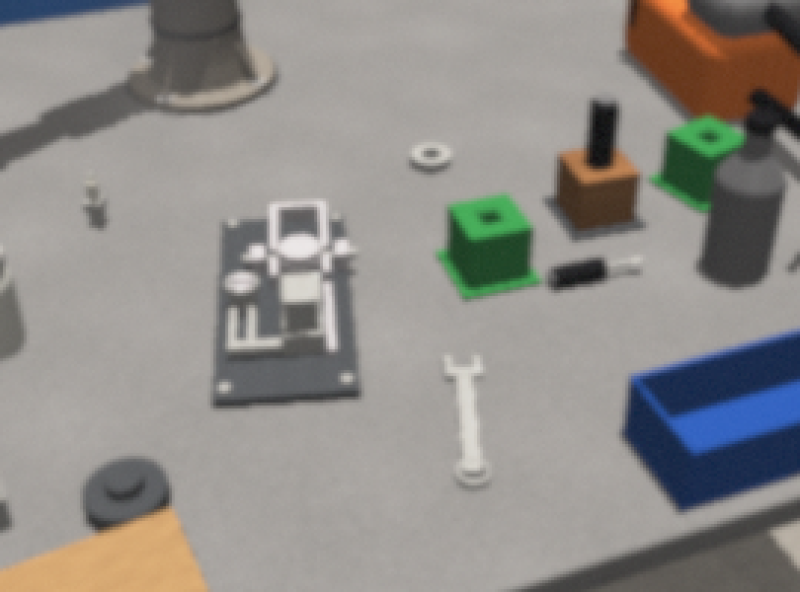

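The top view shows the fixture with its screw at crop (509,212) and its tab at the upper end. It also shows the brown wooden stand with the driver at crop (165,225). The green blocks are decoys, and the driver lying down in the scene view at (595,270) is the small one.

Run:
```python
from h import *
print(robot.current_time_s())
T,S=cam("top"),cam("scene")
t=lambda u,v:(60+u/2,90+v/2)
s=lambda u,v:(130+u*270/800,120+v*200/592)
c=np.array([onz(t(*p),T,.012) for p in [(455,100),(551,127),(493,341),(392,311)]]); print(c.round(3))
x=(c[3]-c[0]+c[2]-c[1]); yaw=np.degrees(np.arctan2(x[1],x[0])); print("yaw",yaw,np.linalg.norm(x)/2)
x/=np.linalg.norm(x); y=np.array([-x[1],x[0],0]); ctr=c.mean(0); O=ctr+.015*x-.018*y; print("O",O)
print("screw exp",O-.03*x+.06*y,"seen",onz(t(509,212),T,.046), "tri",tri([(t(509,212),T),(s(240,283),S)]))
print("handle top tri",tri([(t(160,217),T),(s(604,101),S)]))
print("stand top ctr tri", onz(t(177,232),T,.07), tri([(t(177,232),T),(s(597,167),S)]))
print(np.round(vision.calibration("wrist")["T_tool_cam"],3), vision.calibration("wrist")["mtx"])
```

```text
1.3
[[ 0.705 -0.009  0.012]
 [ 0.67  -0.14   0.012]
 [ 0.381 -0.063  0.012]
 [ 0.417  0.069  0.012]]
yaw 164.8958631200831 0.2982387553511034
O [ 0.53354008 -0.01435141  0.012     ]
screw exp [ 0.54686924 -0.08009587  0.012     ] seen [ 0.54633022 -0.07922964  0.046     ] tri [ 0.54706403 -0.07896391  0.04250263]
handle top tri [0.51411813 0.34813146 0.15020268]
stand top ctr tri [0.50676539 0.3443564  0.07      ] [0.50925305 0.34958667 0.06148267]
[[ 0.001  0.964  0.266  0.069]
 [ 1.    -0.002  0.001 -0.   ]
 [ 0.002  0.266 -0.964 -0.154]
 [ 0.     0.     0.     1.   ]] [[311.372255     0.         255.98599798]
 [  0.         311.372255   190.42704227]
 [  0.           0.           1.        ]]
```

Run:
```python
from h import *
print(robot.current_eef_rot())
robot.move_to([.50,-.05,.27],[180,0,0]); print(robot.current_joint_positions())
im,C=grab("wrist","w1.png"); np.savez('pics/w1',*C); print(recognise("lock_screw","wrist"),recognise("tab","wrist"),recognise("fixture","wrist"))
robot.move_to([.51,.348,.29],[180,0,0]); print(robot.current_joint_positions())
im2,C=grab("wrist","w2.png"); np.savez('pics/w2',*C); print(recognise("driver_grip","wrist"),recognise("stand","wrist"))
robot.line_to([.44,.348,.29],velocity=.2)
im3,C=grab("wrist","w3.png"); np.savez('pics/w3',*C);print(recognise("driver_grip","wrist"),recognise("stand","wrist"))
print(robot.current_time_s())
z=np.hstack([im2,im3]); cv2.imwrite('pics/w23.png',cv2.resize(z,(800,300),interpolation=cv2.INTER_AREA)[:,:,::-1])
```

```text
[1.79999888e+02 7.52598698e-06 2.25116621e+01]
[ 25.53741033  12.68715458 -26.48086235  87.63829316   5.72973551
  81.03733162 -91.41393629]
[{'rect': [279.5, 123.1, 24.7, 27.2], 'p': 0.68}, {'rect': [248.8, 120.6, 164.4, 238.5], 'p': 0.36}] [{'rect': [261.8, 78.3, 94.3, 97.7], 'p': 0.78}] [{'rect': [250.0, 120.8, 165.7, 235.8], 'p': 0.69}]
[ -12.38124938   29.64394022  -40.16662146   65.67805517   18.70268964
   90.80712043 -138.5609081 ]
[{'rect': [250.1, 168.6, 30.2, 44.1], 'p': 0.97}, {'rect': [296.9, 71.0, 85.6, 27.6], 'p': 0.66}, {'rect': [253.8, 156.4, 72.1, 65.6], 'p': 0.27}] [{'rect': [254.1, 155.1, 72.1, 68.2], 'p': 0.89}, {'rect': [139.2, 161.9, 94.1, 83.5], 'p': 0.65}, {'rect': [378.0, 116.6, 89.4, 74.4], 'p': 0.57}]
[{'rect': [251.4, 100.3, 31.5, 37.7], 'p': 0.73}] [{'rect': [384.9, 58.9, 93.7, 89.2], 'p': 0.92}, {'rect': [254.9, 103.2, 76.1, 70.8], 'p': 0.71}, {'rect': [134.6, 107.3, 97.7, 81.7], 'p': 0.63}]
5.7417
```

View pics/w1.png

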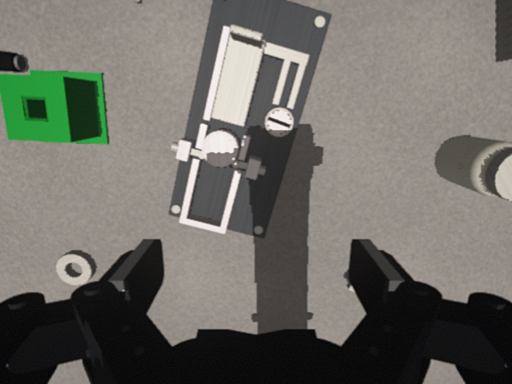

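View pics/w23.png

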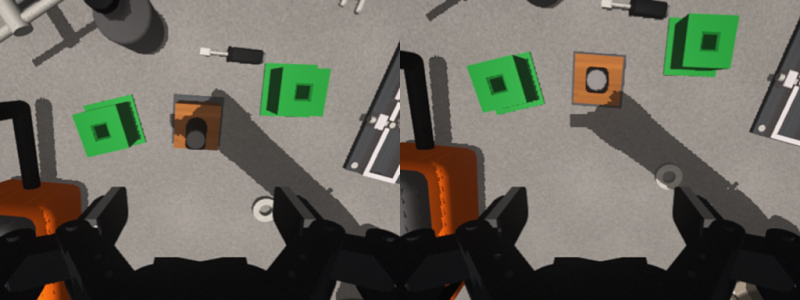

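The wrist view shows the screw at (279,122), with its slot running across the travel. The handle stands in the brown block at about (250,168) in w2 and (251,100) in w3. I'll zoom in to get the orientations.

Run:
```python
import cv2,numpy as np
a=cv2.imread('pics/w1.png')[97:147,254:304]; b=cv2.imread('pics/w2.png')[110:210,204:304]; c=cv2.imread('pics/w3.png')[55:155,204:304]
f=lambda i,s:cv2.resize(i,(s,s),interpolation=cv2.INTER_CUBIC)
z=np.hstack([f(a,260),f(b,260),f(c,260)]); z=np.clip((z/255.)**.6*255,0,255).astype('uint8'); cv2.imwrite('pics/z.png',z)
```

```text
(no output)
```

View pics/z.png

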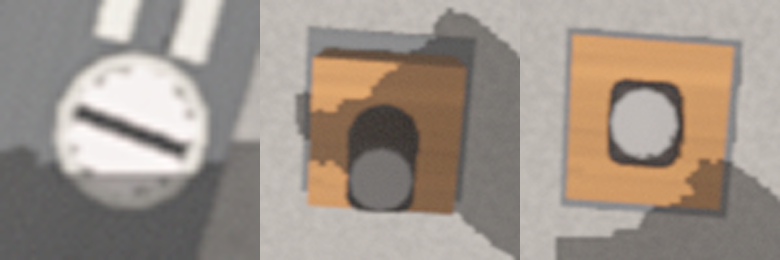

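Run:
```python
from h import *
L=lambda n:[np.load(f'pics/{n}.npz')[f'arr_{i}'] for i in range(3)]
W1,W2,W3=[(lambda c:(c[0],float(c[1]),c[2]))(L(n)) for n in('w1','w2','w3')]
im=cv2.imread('pics/w3.png')[55:155,204:304]; hsv=cv2.cvtColor(im,cv2.COLOR_BGR2HSV)
m=((hsv[...,1]<90)).astype('uint8'); m[:,:25]=0;m[:,75:]=0;m[:27]=0;m[70:]=0
cs,_=cv2.findContours(m,cv2.RETR_EXTERNAL,cv2.CHAIN_APPROX_NONE); c=max(cs,key=cv2.contourArea); r=cv2.minAreaRect(c); print("handle",r)
hc=(204+r[0][0],55+r[0][1])
im2=cv2.imread('pics/w2.png')
print("handle z148",onz(hc,W3,.148),"caps tri",tri([((204+126/2.6,55+123/2.6),W3),((250.5,178.5),W2)]), "cap148",onz((250.5,178.5),W2,.148))
q=[(572,35),(735,45),(721,210),(566,200)]
P=np.array([onz((204+(u-520)/2.6,55+v/2.6),W3,.07) for u,v in q]);print("stand",P.round(4).tolist(),P.mean(0))
e=P[0]-P[3];print("stand yaw",np.degrees(np.arctan2(e[1],e[0])),np.linalg.norm(e),np.linalg.norm(P[1]-P[0]))
g=lambda u,v:(254+u/5.2,97+v/5.2)
print("screw",onz(g(131,131),W1,.046)); a,b=[onz(g(*p),W1,.046) for p in[(78,110),(186,151)]];d=a-b;print("slot",(a+b)/2,np.degrees(np.arctan2(d[1],d[0])),np.linalg.norm(d))
K=np.array([onz(p,W1,.012) for p in[(176,210),(258.5,230.5),(320,21)]]);print("bolts",K.round(4).tolist())
e=K[2]-K[1];print("fix yaw",np.degrees(np.arctan2(-e[1],-e[0])),np.linalg.norm(e))
```

```text
handle ((47.67259216308594, 47.08375549316406), (27.43011474609375, 31.134960174560547), 4.085616588592529)
handle z148 [0.51096285 0.35263739 0.148     ] caps tri [0.51074507 0.35212624 0.15159718] cap148 [0.50990554 0.35244723 0.148     ]
stand [[0.548, 0.3848, 0.07], [0.544, 0.3141, 0.07], [0.473, 0.3185, 0.07], [0.4775, 0.3895, 0.07]] [0.51064333 0.35172852 0.07      ]
stand yaw -3.7444626057475077 0.07069555073579396 0.07090737367855246
screw [ 0.54757424 -0.07794634  0.046     ]
slot [ 0.54767026 -0.07821344  0.046     ] 69.70646992971791 0.026491538023437844
bolts [[0.4257, 0.0616, 0.012], [0.3948, -0.0538, 0.012], [0.6636, -0.1268, 0.012]]
fix yaw 164.80105418165283 0.2785838054635342
```

Run:
```python
from h import *
for p,y in [((.5107,.352,.11),-4),((.5107,.352,.26),-4),((.547,-.078,.26),69.7),((.547,-.078,.14),69.7),((.547,-.078,.14),-20)]:
    print(robot.inverse_kinematics(list(p),[180,0,y]))
G=[180,0,-4]
robot.move_to([.5107,.352,.20],G); fingers.gripper_to(.6)
robot.line_to([.5107,.352,.11],G,velocity=.1)
f0=robot.current_contact_force(); fingers.gripper_to(0,60); print(robot.current_finger_gap(),robot.current_gripper_force())
im,C=grab("wrist","g1.png")
b=robot.line_to([.5107,.352,.26],velocity=.1,f_stop=25); print(b,robot.current_tool_pos(),f0,robot.current_contact_force(),robot.current_finger_gap())
robot.move_to([.547,-.078,.26],[180,0,69.7]); print(robot.current_joint_positions())
robot.line_to([.5476,-.0781,.162],velocity=.15)
im2,C=grab("wrist","g2.png"); np.savez('pics/g2',*C)
cv2.imwrite('pics/g12.png',cv2.resize(np.hstack([im,im2]),(800,300),interpolation=cv2.INTER_AREA)[:,:,::-1]); print(robot.current_time_s())
```

```text
[ -12.44861647   35.32912141  -37.12339484   82.89275537   21.93565673
   69.10885416 -146.31790734]
[ -12.67640516   30.26442089  -39.49233664   68.90419093   18.720996
   87.0195557  -143.12886305]
[ 38.2630975   22.80187249 -45.47391779  80.63147273  16.15517719
  83.21910554 -27.13993364]
[ 38.32929405  27.85062127 -44.84352079  92.02797153  20.69846407
  68.75728372 -31.09278505]
[  33.4354329    25.808889    -37.28018845   92.20611258   16.57076078
   67.61582559 -117.45288178]
0.28947477826933093 59.254599809646606
False [0.51047835 0.35166537 0.25918923] [-0.13662124  0.30802937 -0.3483892 ] [ 0.37397375 -0.32394312 -1.11094853] 0.29094995896332615
[ 41.04736017  24.13229164 -50.36278238  80.53799842  18.42017695
  83.82242361 -28.98663976]
12.3833
```

View pics/g12.png

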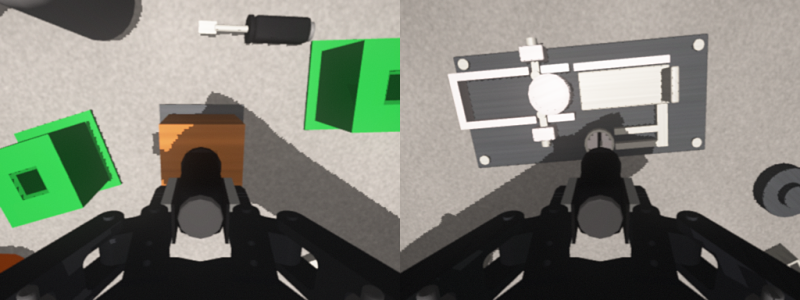

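The driver is held upright. The slot, at g2 (598,138) in the composite, is in line with the handle.

```bash
cat >> h.py <<'E'
def down(x,y,yaw,z=.139,f=6):
    s=robot.line_to([x,y,z],[180,0,yaw],velocity=.03,f_stop=f); p=robot.current_tool_pos(); print("down",s,np.round(p,4),np.round(robot.current_contact_force(),1),robot.current_time_s()); return p[2]
E
python3 - <<'E'
from h import *
z=down(.5476,-.0781,69.7)
E
```

```text
down True [ 0.5473 -0.0781  0.1407] [-1.  -0.2  5.4] 13.0667
```

The blade is in the slot, with the tip at about 39 mm. Next I turn it.

Run:
```python
from h import *
x,y=.5475,-.0781
for w in list(np.arange(60,-16,-10))+[-17,-20]:
    robot.move_to([x,y,.1412],[180,0,float(w)])
    print(w,np.round(robot.current_contact_force(),1),np.round(robot.current_torque(),2),round(robot.current_eef_rot()[2],1))
robot.pause(.4); print(np.round(robot.current_tool_pos(),4),robot.current_time_s())
```

```text
60 [-0.8  0.3 -0.5] [ 0.2   0.33 -0.  ] 60.2
50 [-1.8  0.8  0.1] [0.18 0.27 0.06] 50.3
40 [-0.1  0.5 -1.2] [0.3  0.26 0.07] 40.4
30 [-0.7  1.4 -2.1] [0.35 0.1  0.04] 30.4
20 [ 0.6  0.3 -2.2] [0.37 0.01 0.04] 20.4
10 [ 0.5 -0.1 -1.3] [ 0.34 -0.18  0.06] 10.4
0 [ 0.5 -0.  -3. ] [ 0.31 -0.28  0.04] 0.4
-10 [ 0.9  1.1 -4. ] [ 0.27 -0.45  0.04] -9.6
-17 [ 0.9  0.8 -3.1] [ 0.22 -0.57  0.05] -16.6
-20 [ 2.9  0.2 -4. ] [ 0.16 -0.62  0.09] -19.8
[ 0.5476 -0.0781  0.1411] 16.1583
```

Run:
```python
from h import *
x,y=.5475,-.0781
for w in (-22,-24,-26,-28):
    robot.move_to([x,y,.1412],[180,0,float(w)]); t=robot.current_torque()
    print(w,np.round(robot.current_contact_force(),1),np.round(t,2))
    if t[2]>.35: break
robot.pause(.3)
robot.move_to([x,y,.1412],[180,0,w+6.]); 
robot.line_to([x,y,.21],velocity=.1,f_stop=25)
robot.line_to([x-.06,y-.0,.26],velocity=.15)
im,C=grab("wrist","s1.png"); print(robot.current_time_s(),recognise("lock_screw","wrist"),proj([x,y,.046],C))
c=proj([x,y,.046],C).astype(int); a=im[max(0,c[1]-60):c[1]+60,c[0]-60:c[0]+60]
cv2.imwrite('pics/s1c.png',cv2.resize(a,None,fx=4,fy=4,interpolation=2)[:,:,::-1])
```

```text
-22 [ 2.6  1.  -4.4] [ 0.11 -0.87  0.02]
-24 [ 2.6 -0.  -4.9] [ 0.08 -0.93  0.07]
-26 [ 3.1  0.6 -5.1] [ 0.1  -0.99  0.1 ]
-28 [ 2.2  0.4 -5.5] [-0.  -1.   0.1]
19.2667 [{'rect': [198.4, 87.2, 100.9, 97.9], 'p': 0.69}, {'rect': [238.1, 114.0, 27.7, 33.9], 'p': 0.68}] [237.68883412 115.21831279]
```

View pics/s1c.png

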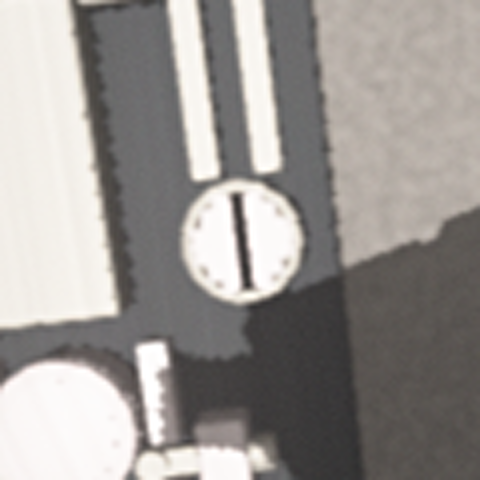

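The slot is now parallel to the travel, so the screw is unlocked. The driver goes back to its stand.

Run:
```python
from h import *
G=[180,0,-4]
robot.move_to([.5107,.352,.27],G)
robot.line_to([.5107,.352,.18],velocity=.12,f_stop=8)
s=robot.line_to([.5107,.352,.1095],velocity=.05,f_stop=6); p=robot.current_tool_pos(); print(s,p,robot.current_contact_force())
if p[2]<.114:
    fingers.gripper_to(.65); print(robot.current_finger_gap())
    robot.line_to([p[0],p[1],.25],velocity=.15)
    robot.line_to([.44,.348,.29],velocity=.2)
    im,C=grab("wrist","d1.png"); print(recognise("driver_grip","wrist"),proj([.5107,.352,.148],C))
    cv2.imwrite('pics/d1c.png',cv2.resize(im[55:155,204:304],(400,400))[:,:,::-1])
print(robot.current_time_s())
```

```text
True [0.51054657 0.35179573 0.11099946] [0.07109072 0.25686163 5.47349769]
0.6482737484862066
[{'rect': [478.9, 86.8, 64.1, 170.6], 'p': 0.72}, {'rect': [289.2, 9.8, 88.2, 19.6], 'p': 0.71}, {'rect': [245.5, 102.3, 33.3, 36.1], 'p': 0.61}] [246.16122648 102.83005996]
25.2417
```

View pics/d1c.png

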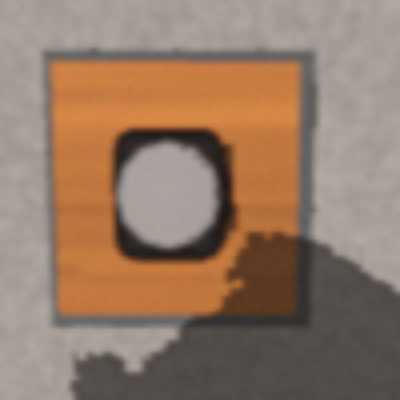

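The driver is seated and upright in the stand. Now the ejector.

Run:
```python
from h import *
a=np.radians(164.8); X=np.array([np.cos(a),np.sin(a),0]); O=np.array([.535,-.0125,0]); G=[180,0,-15.2]
P=lambda s,z=.068:(O+s*X+[0,0,z]).tolist()
S=lambda:float((np.array(robot.current_tool_pos())-O)@X)
fingers.gripper_to(0,40)
robot.move_to(P(-.14,.2),G); robot.line_to(P(-.14),velocity=.12,f_stop=10); f0=np.array(robot.current_contact_force()); print(S(),robot.current_tool_pos())
c=robot.line_to(P(-.105),velocity=.025,f_stop=2.5); s0=S(); print("contact",c,s0,robot.current_contact_force()-f0)
if c and -.13<s0<-.112:
    for d in (.012,.03,.045,.0535):
        b=robot.line_to(P(s0+d),velocity=.025,f_stop=26); F=(np.array(robot.current_contact_force())-f0)@X; print(d,b,round(S()-s0,4),round(F,1))
        if b: break
print(robot.current_time_s())
```

```text
-0.14073944984169998 [ 0.67092363 -0.04900382  0.06915278]
contact True -0.11892553357587693 [0.45699663 0.44296983 2.3481288 ]
0.012 False 0.011 -5.1
0.03 False 0.0315 -0.1
0.045 False 0.0449 -0.7
0.0535 False 0.0536 0.5
32.3583
```

The pushing force vanished after 11 mm, which isn't what the spring should give. I'll look before moving on.

Run:
```python
from h import *
print(robot.current_tool_pos(),robot.current_contact_force())
a,C=grab("top","t2.png"); w,_=grab("wrist","w5.png"); s,_=grab("scene","s5.png")
cv2.imwrite('pics/t2c.png',np.hstack([cv2.resize(w,(400,300),interpolation=3),cv2.resize(s[180:270,190:310],(400,300),interpolation=2)])[:,:,::-1])
```

```text
[ 0.59807704 -0.02963298  0.0680586 ] [-0.73911754 -0.44059011 -0.48611084]
```

View pics/t2c.png

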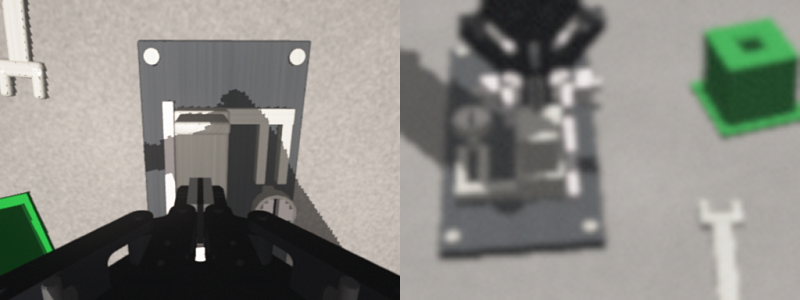

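Run:
```python
from h import *
print(robot.tip_reach,robot.current_finger_gap(),robot.current_tool_pos())
a=np.radians(164.8); X=np.array([np.cos(a),np.sin(a),0]); Y=np.array([-X[1],X[0],0]); O=np.array([.535,-.0125,0])
W=cam("wrist"); 
for e in (0,.054):
    for y in(-.017,.017):
        for z in(.04,.08): print(e,y,z,(proj(O+(-.11+e)*X+y*Y+[0,0,z],W)*400/512).round(), proj(O+(-.11+e)*X+y*Y+[0,0,z],cam("scene")).round())
print("tip",proj(np.array(robot.current_tool_pos())-[0,0,.017],W)*400/512)
a=cv2.imread('pics/w5.png')[110:330,150:400]; cv2.imwrite('pics/w5c.png',cv2.resize(np.clip((a/255.)**.5*255,0,255).astype('uint8'),None,fx=2.6,fy=2.6,interpolation=2))
```

```text
0.017 -0.0008672979921820238 [ 0.59829488 -0.02976242  0.06805532]
0 -0.017 0.04 [179. 114.] [238. 232.]
0 -0.017 0.08 [173. 123.] [237. 221.]
0 0.017 0.04 [224. 114.] [226. 232.]
0 0.017 0.08 [231. 123.] [225. 221.]
0.054 -0.017 0.04 [180. 181.] [237. 220.]
0.054 -0.017 0.08 [176. 205.] [236. 209.]
0.054 0.017 0.04 [222. 181.] [226. 221.]
0.054 0.017 0.08 [228. 206.] [225. 210.]
tip [201.66002798 175.10930396]
```

View pics/w5c.png

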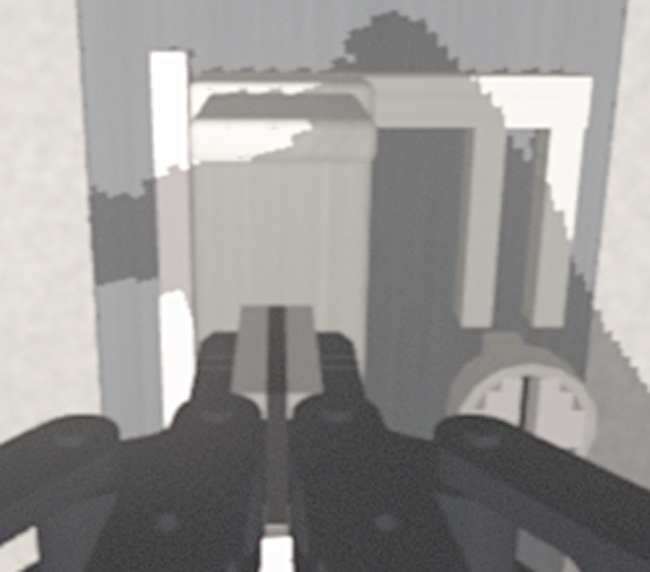

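The ejector is back at 0 and the tips are now in front of the tab. I'll lift off, check the piston, and repeat the push with fine logging.

```bash
cat >> h.py <<'E'
aa=np.radians(164.8); X=np.array([np.cos(aa),np.sin(aa),0]); Y=np.array([-X[1],X[0],0]); O=np.array([.535,-.0125,0]); G=[180,0,-15.2]
P=lambda s,z=.062:(O+s*X+[0,0,z]).tolist()
S=lambda:float((np.array(robot.current_tool_pos())-O)@X)
E
python3 - <<'E'
from h import *
robot.line_to(P(-.065,.2),velocity=.15); robot.line_to(P(-.145,.2),velocity=.2)
robot.line_to(P(-.145),velocity=.15,f_stop=10); robot.pause(.3); f0=np.array(robot.current_contact_force()); print(S(),robot.current_tool_pos(),f0)
im,C=grab("wrist","w6.png")
for s in np.arange(-.130,-.099,.003):
    b=robot.line_to(P(s),velocity=.03,f_stop=26); p=np.array(robot.current_tool_pos()); f=np.array(robot.current_contact_force())-f0
    print(round(s,3),b,round(S(),4),round((p-O)@Y,4),round(p[2],4),"F",round(f@X,1),round(f@Y,1),round(f[2],1),np.round(robot.current_eef_rot(),1),round(robot.current_finger_gap(),3))
    if b: break
print(robot.current_time_s())
im,C=grab("wrist","w7.png"); 
cv2.imwrite('pics/w7c.png',cv2.resize(im[110:330,150:400],None,fx=2.4,fy=2.4,interpolation=2)[:,:,::-1])
E
```

```text
-0.1453900406803073 [ 0.67533203 -0.05051575  0.06268682] [-0.73734899  0.63555014 -0.13260526]
-0.13 False -0.1301 0.0001 0.0621 F -0.1 0.0 -0.4 [180.   -0.  -15.2] 0.001
-0.127 False -0.1269 -0.0001 0.062 F 0.3 -0.1 0.2 [180.    0.  -15.2] 0.003
-0.124 False -0.1238 -0.0 0.062 F -1.2 0.0 -0.5 [180.    0.  -15.2] -0.002
-0.121 False -0.1214 0.0002 0.0621 F -1.8 0.2 0.7 [180.   -0.  -15.2] 0.0
-0.118 False -0.1189 0.0002 0.0622 F -4.1 0.6 -0.9 [ 1.80e+02 -1.00e-01 -1.52e+01] 0.002
-0.115 False -0.1155 0.0002 0.0622 F -5.1 1.3 -0.3 [ 1.80e+02 -1.00e-01 -1.52e+01] 0.0
-0.112 False -0.1124 0.0001 0.0622 F -5.3 0.7 -1.4 [180.   -0.  -15.2] -0.005
-0.109 False -0.1106 0.0002 0.0623 F -7.5 0.5 -2.8 [-180.    -0.2  -15.2] -0.004
-0.106 False -0.1101 0.0002 0.0625 F -11.4 -0.0 -5.4 [-179.9   -0.5  -15.3] -0.001
-0.103 False -0.1084 0.0002 0.0626 F -13.7 0.1 -5.9 [-179.9   -0.6  -15.3] 0.001
-0.1 False -0.1057 0.0002 0.0626 F -14.8 -1.3 -8.1 [-179.9   -0.7  -15.3] 0.003
38.6583
```

View pics/w7c.png

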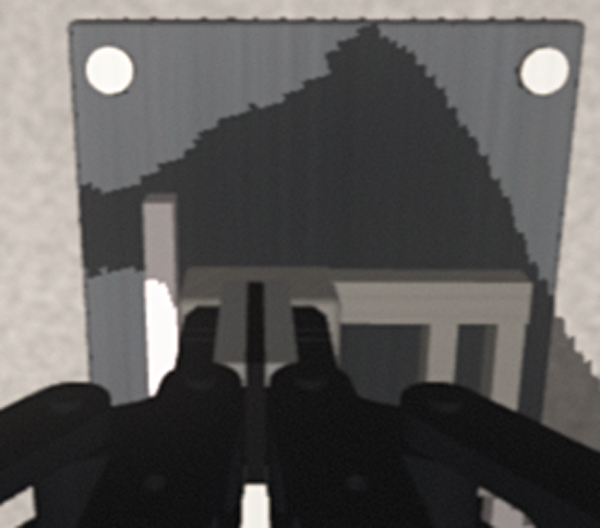

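Same start as before, and now the 15 N matches the spring plus rollers. I carry on in small steps.

Run:
```python
from h import *
f0=np.array([-.74,.64,-.13])
for s in np.arange(-.098,-.0785,.0025):
    b=robot.line_to(P(s),velocity=.03,f_stop=15); p=np.array(robot.current_tool_pos()); f=np.array(robot.current_contact_force())-f0
    print(round(s,4),b,round(S(),4),round((p-O)@Y,4),round(p[2],4),"F",round(f@X,1),round(f@Y,1),round(f[2],1),np.round(robot.current_eef_rot(),1)[1])
    if b or -f@X>32 or (f@X>-4): break
print(robot.current_time_s())
```

```text
-0.098 False -0.1038 0.0001 0.0626 F -15.0 -0.1 -8.2 -0.7
-0.0955 False -0.1008 0.0001 0.0625 F -14.5 -0.8 -6.8 -0.6
-0.093 False -0.0977 0.0001 0.0625 F -12.5 -0.1 -6.9 -0.5
-0.0905 False -0.0945 0.0002 0.0624 F -11.8 -0.7 -5.8 -0.4
-0.088 False -0.0912 0.0001 0.0624 F -9.6 -0.0 -4.9 -0.4
-0.0855 False -0.0879 0.0001 0.0623 F -8.8 -0.4 -2.8 -0.3
-0.083 False -0.085 0.0001 0.0623 F -7.8 0.4 -2.4 -0.2
-0.0805 False -0.0825 0.0001 0.0623 F -8.7 -0.1 -3.3 -0.2
40.7083
```

Run:
```python
from h import *
f0=np.array([-.74,.64,-.13])
for s in np.arange(-.078,-.0545,.002):
    b=robot.line_to(P(s),velocity=.03,f_stop=15); p=np.array(robot.current_tool_pos()); f=np.array(robot.current_contact_force())-f0
    print(round(s,4),b,round(S(),4),"F",round(f@X,1),round(f[2],1))
    if b or -f@X>22 or f@X>-3: break
robot.pause(.3); print(S(),(robot.current_contact_force()-f0)@X,robot.current_time_s())
```

```text
-0.078 False -0.0802 F -8.1 -3.5
-0.076 False -0.0783 F -9.0 -4.7
-0.074 False -0.0764 F -9.3 -3.2
-0.072 False -0.0745 F -8.6 -4.7
-0.07 False -0.0727 F -8.3 -4.0
-0.068 False -0.0708 F -9.7 -4.8
-0.066 False -0.0689 F -10.3 -4.8
-0.064 False -0.067 F -10.1 -3.8
-0.062 False -0.0662 F -12.8 -5.5
-0.06 False -0.0662 F -15.2 -9.4
-0.058 False -0.0661 F -18.6 -11.5
-0.056 False -0.066 F -21.8 -13.8
-0.06602956566040047 -22.133365028930626 44.0083
```

The slide is on its stop: S holds at -0.066 while the force climbs to 22 N. Now I let it spring back and check.

Run:
```python
from h import *
robot.line_to(P(-.14),velocity=.06); robot.line_to(P(-.14,.26),velocity=.2)
robot.move_to([.42,-.05,.3],[180,0,0]); robot.pause(.3)
im,C=grab("wrist","f1.png"); t,T=grab("top","f2.png")
print(recognise("piston","top"),recognise("piston","wrist"),recognise("tab","wrist"))
for e in(.056,.065,.112): print(e,proj(O+e*X+[0,0,.052],C).round(),proj(O+e*X+[0,0,.052],T).round())
print("tab0",proj(O-.11*X+[0,0,.08],C).round())
a=cv2.resize(im[:260,120:400],(560,520),interpolation=2); cv2.imwrite('pics/f.png',a[:,:,::-1]); print(robot.current_time_s())
```

```text
[{'rect': [284.2, 224.4, 18.8, 17.5], 'p': 0.56}, {'rect': [302.2, 178.4, 45.0, 47.5], 'p': 0.28}] [{'rect': [215.6, 116.2, 38.9, 35.0], 'p': 0.88}] [{'rect': [262.5, 32.9, 90.7, 60.7], 'p': 0.86}]
0.056 [216. 111.] [283. 220.]
0.065 [214. 118.] [282. 224.]
0.112 [206. 154.] [277. 241.]
tab0 [250. -50.]
48.2417
```

View pics/f.png

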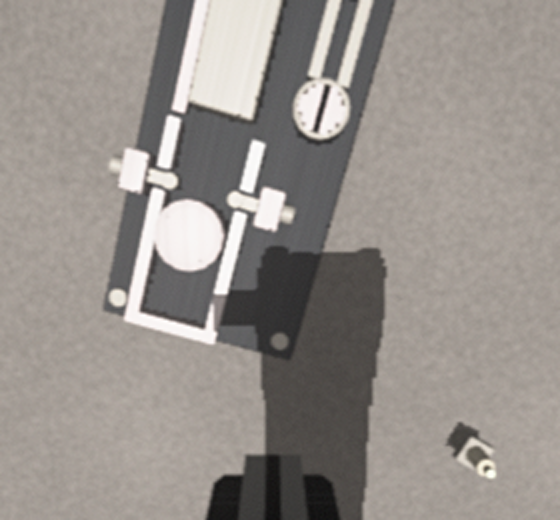

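The piston stands in the out-lane past the rollers at x ≈ 64 mm. The slide is back, the slot lies along the travel, and the driver is in its stand.

```bash
python3 -c "
from h import *
print(workorder.close_job(),robot.current_time_s())"
```

```text
the job is handed in; nothing more can be done
the job is handed in; nothing more can be done
```

The job is handed in, but no pass/fail verdict came back: the screw is unlocked, the piston stands in the out-lane at about x 64 mm, the ejector has sprung back and the driver is upright in its stand; the first push slipped past the tab for a reason I did not find, the second reached the stop at about 22 N, and I viewed 12 pictures against the limit of 10.

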